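# Pull the hitch clip that locks the wide sleeve

### The job

The wider of the two steel sleeves is to be changed next, so unlock it: with the fingers closed, hook the ring of the spring clip on its pin and gently draw the clip sideways, right out of the cross-drilled pin; do not pinch or force the clip while it is still in the pin. Then pick the clip up and lay it flat in the aluminium tray, with no part of it over the rim. Leave the other pin's clip in place and do not disturb the loose nut and bolt.

Things in the scene. Friction and masses are not known exactly. Their poses are not given: they have to be found in the camera images.
- stand_wide: Stand fixed to the worktop, carrying the WIDE steel sleeve (48 mm diameter, z 12 to 32 mm). Grey base plate 105 x 70 x 12 mm (x -50 to +55, y +-35 mm). Origin on the worktop, under the axis of the upright pin; z up; x points from the pin along its cross hole towards the clip's ring: the direction in which the clip comes out.
- stand_wide_pin (a point): Centre of the cross hole of that stand's upright steel pin, 40 mm above the worktop; axes as the stand's. Pin 20 mm diameter, top at z = 57 mm; hole 8 mm, along x. A grey rest block under the clip's neck (36 to 50 mm from the pin axis, y -12 to +18 mm, top 37.5 mm above the worktop) holds the clip level.
- stand_narrow: The other stand, same in everything but its sleeve: NARROW, 34 mm diameter. Leave it alone. Origin and axes as for stand_wide.
- clip_wide: Loose steel R-clip of 5 mm wire, 136 mm long, about 60 g, in the pin of stand_wide. Origin: middle of the neck, in the wire's plane, 48 mm from the pin axis at the start; x along the clip to the ring, z square to its plane. Crimped ferrule at x +3.5 to +13.5 mm, 13 mm wide in y, 11 mm thick in z: pick the clip up here once it is out.
- clip_wide_ring (a point): Centre of the clip's ring, at x = +36 mm of the clip, in the wire's plane; axes as the clip's. Ring outer diameter 58 mm, inner 48 mm, open right through; at first 40 mm above the bare worktop. In the pin the clip bears under 35 N of finger force; a pinch counts both fingers.
- clip_wide_tip (a point): End of the clip's straight leg (x -68, y -3 mm of the clip), which lies in the hole; axes as the clip's. Beside it a bowed spring leg bulges to y = +12 mm round the pin. It must spring outwards: the pull rises to 10-20 N in the first 15 mm, then drops. After 32 mm the leg leaves the hole: the ring drops to the worktop, the leg's end may stay leaning on the stand.
- clip_narrow: The same kind of clip, in the pin of stand_narrow; leave it in place. Origin and axes as for clip_wide.
- tray: Open aluminium parts tray fixed on the worktop, outer 155 (x) x 220 (y) x 22 mm high, walls and floor 3 mm thick. Origin: centre of its underside; z up.
- nut: Hexagon nut, 31 x 36 x 16 mm, bystander; origin at the centre of its underside.
- bolt: Hexagon bolt lying down, 27 x 72 x 24 mm, bystander; origin at the centre of its underside.

How it is judged:
On the way:
1. the clip of the wide sleeve is right out of its pin (x of clip_wide_tip in the frame of stand_wide above 0.0125 m), for 0.1 s.
At the end, for the whole second after the job is handed in: The wide sleeve's clip lies still and flat (within 5 degrees) inside the tray: its neck, ring centre and leg end all between the tray's walls and less than 16 mm above the worktop; the narrow sleeve's clip has moved less than 8 mm (x of clip_wide in the frame of tray between -0.075 and 0.075 m and y of clip_wide in the frame of tray between -0.107 and 0.107 m and z of clip_wide in the frame of tray between 0 and 0.016 m and x of clip_wide_ring in the frame of tray between -0.075 and 0.075 m and y of clip_wide_ring in the frame of tray between -0.107 and 0.107 m and z of clip_wide_ring in the frame of tray between 0 and 0.016 m and x of clip_wide_tip in the frame of tray between -0.075 and 0.075 m and y of clip_wide_tip in the frame of tray between -0.107 and 0.107 m and z of clip_wide_tip in the frame of tray between 0 and 0.016 m and linear speed of clip_wide below 0.02 m/s and angle between clip_wide's own x axis and vertical above 1.48 rad and distance of clip_narrow from where it was at the start of the episode below 0.008 m); the robot touches nothing.
It fails at once if the clip is pinched or forced (over 35 N of finger contact) while it is still in the pin (not (x of clip_wide_tip in the frame of stand_wide above 0.0125 m) and contact force between the fingers and clip_wide above 35 N).
It fails at once if the clip of the narrow sleeve is drawn (moved over 15 mm) (distance of clip_narrow from where it was at the start of the episode above 0.015 m).
It fails at once if the nut or bolt is disturbed (moved over 30 mm) (distance of any of nut, bolt from where it was at the start of the episode above 0.03 m).
It also fails if it takes over 48 s, if anything falls off the work surface, if the arm or the gripper's body presses on something with over 40 N, if the wrist force passes 120 N, or if a joint passes its speed limit or range.

### The arm

A 7-joint arm with a two-finger parallel gripper is mounted at the origin on the work surface; the furniture and walls round the work are solid. World frame = base frame: x ahead of the robot, y to its left, z up, the work surface at z = 0. Lengths are in m, angles in rad, forces in N, time in s.
With the tool pointing down it reaches from about 0.4 to 0.85 m from the base axis. Payload 4.5 kg.
Tool frame: the origin (TCP) lies at the very end of the fingers, on their centre line; the grasp point (between the pads) lies 19 mm behind it (r.grip_depth is the z of the grasp point in the tool frame, in m); z points along the fingers, y is the line along which they close (so a half turn about z gives the same grasp; the last joint's range is limited). The gripper opens to 88 mm and grips with 3 to 60 N. Pads are 18 mm wide; open, the fingers measure 123 mm over their backs; the gripper's body (75 mm by 187 mm) begins 45 mm behind the grasp point.
Start: joints at [-1.263, 0.689, -0.195, 1.565, 0.157, 0.902, -0.215], TCP at [0.169, 0.602, 0.239] pointing down, gripper open.
Joint ranges: [-3.01, 3.01], [-0.46, 2.08], [-1.47, 1.51], [0.13, 2.56], [-1, 4.14], [0.04, 2.09], [-2.66, 2.66]. Speed limits (rad/s): [2.57, 2.57, 3.14, 3.14, 3.14, 3.14, 3.14].

### API

Orientations are given as a unit quaternion [x, y, z, w].
In Python, from plant import r, snapshot, camera_params gives the robot as it stands (r), with the cameras as plain functions.
- The arm moves only by the tool run_rows, called as name(argument=value, ...), one argument or row to a line, values as JSON. Schema: {"type":"object","properties":{"segments":{"type":"object","properties":{"finger_gap":{"type":"array","items":{"type":"number"},"minItems":1,"maxItems":10},"x":{"type":"array","items":{"type":"number"},"minItems":1,"maxItems":10},"y":{"type":"array","items":{"type":"number"},"minItems":1,"maxItems":10},"z":{"type":"array","items":{"type":"number"},"minItems":1,"maxItems":10},"ax":{"type":"array","items":{"type":"number"},"minItems":1,"maxItems":10},"ay":{"type":"array","items":{"type":"number"},"minItems":1,"maxItems":10},"az":{"type":"array","items":{"type":"number"},"minItems":1,"maxItems":10}},"additionalProperties":false,"required":["finger_gap","x","y","z","ax","ay","az"]},"grip_force":{"type":"number"},"only":{"type":"string"},"quiet":{"type":"boolean"},"lines":{"type":"string"}},"required":["segments"],"additionalProperties":false}. segments is an object with one list for each field, all of the same length, 1 to 10, a row being the entries at one place: finger_gap (the opening from 0.0 (shut) to 1.0 (fully open)), x, y, z (the shift in normalised numbers (1 is 0.5 m)), ax, ay, az (a rotation vector in parts of the range, where 1.0 means 2 rad); each row is the pose to reach, as a shift and turn from the pose commanded when the call began, along the tool's axes at that moment; what a row does not reach only later rows make up. A row lasts 1/10 s, in which the tool goes at most 0.05 m and 0.15 rad, less where a joint would pass 70% of its speed; a pose out of reach is approached as far as the arm can. The fingers move at their own pace and stop on an object; grip_force is the grip in N (left out, the last holds). Time passes only in rows, so rows that do not move let the fingers close. The tool returns the time, the measured TCP pose, the force, the opening and the grip force at its end. only (a regular expression) keeps the lines of the reply that match it, lines (a string "A,B") keeps lines A to B, and quiet returns only ok. Input that does not fit is refused with a message, and nothing moves.
- r.get_state(): the state, without advancing time (a new reading comes with each control period).
- snapshot(name): name is "scene" or "top" or "wrist"; returns the picture (384x512x3 uint8, red, green, blue); there is no depth.
- camera_params(name): a dict with "fx", "fy", "cx", "cy" (pixels), "k1" (the pictures are not rectified: a ray, as slopes to the right and down, at radius r is drawn at 1 + k1 r^2 times it, then the intrinsics apply), "rvec" (rotation vector, rad) and "tvec" (3), from world to camera coordinates, as OpenCV has them. Camera axes: x right, y down, z forward; pixel columns grow to the right and rows downward; lengths in m; the calibration is good to about 2 mm. A picture is of the moment at which its call begins: read the wrist's pose just before it. camera_params takes no time and is no camera call; for the wrist camera it gives the pose at the moment of the call.
- r.finish_job(): hands the job in; it is judged then, once.
The state is a dict: "clock": time; "q": joint angles; "qd": joint speeds; "joint_torque": joint torques, N m; "tool_pos": TCP position; "eef_rot": TCP orientation; "contact_force": force on the tool from outside, world axes, zero at the start; "moment": the same for the moment, N m; "opening": opening from 0.0 (shut) to 1.0 (fully open); "finger_force": force on a finger pad.
Only numpy, scipy, OpenCV 4.12 (cv2) and the standard library are available. Lean on these libraries where they do the work, as an engineer would, in place of code of your own. Each camera call takes 0.05 s, during which the arm holds its last target. There are 200 camera calls.

## Working session

There is one attempt and no reset: what is moved stays moved. The work goes in short steps, Python scripts to look and compute and a tool call to move; the robot and the scene stay as the last step left them, time stands still between calls to the robot, and variables do not carry over. Pictures are saved under pics/ and viewed, at most 12 in all, crops included, and the job is handed in when it is done.

```bash
ls; mkdir -p pics
```

Run:
```python
from plant import r, snapshot, camera_params
import cv2
for n in("scene","top"):
    cv2.imwrite(f"pics/{n}0.png",snapshot(n)[:,:,::-1]); print(n,camera_params(n))
print(r.get_state(), r.grip_depth)
```

```text
pics
plant.py
scene {'fx': 487.6913343254919, 'fy': 487.6913343254919, 'cx': 266.6970250857541, 'cy': 192.47321278694088, 'k1': -0.138740323398964, 'rvec': array([ 0.87878503, -2.64411637,  0.92162379]), 'tvec': array([0.39150212, 0.20531368, 1.50361768])}
top {'fx': 375.97704716582314, 'fy': 375.97704716582314, 'cx': 259.9623285087096, 'cy': 194.23900224509154, 'k1': 0.025410019884425403, 'rvec': array([ 2.15448233, -2.13504238,  0.14214566]), 'tvec': array([0.042121  , 0.47312162, 1.07407886])}
{'clock': 0.1, 'q': array([-1.26319648,  0.68990003, -0.19452785,  1.56623485,  0.15729043,
        0.90255208, -0.21510235]), 'qd': array([-0.00092606, -0.00046901, -0.00139495, -0.00200131, -0.00046842,
       -0.00037551,  0.00058483]), 'joint_torque': array([-2.78371343e-03, -5.28498352e+01, -1.27132427e+00, -1.53836864e+01,
       -5.26146346e-02,  1.97510664e-03,  5.36040068e-05]), 'tool_pos': array([0.168876  , 0.60114545, 0.23799189]), 'eef_rot': array([ 1.36436298e-01,  9.90648480e-01, -8.49876858e-04, -5.68240364e-05]), 'contact_force': array([-0.16509997,  0.69287237,  0.38924612]), 'moment': array([-0.02905007,  0.00030385, -0.04890639]), 'finger_force': 0.0, 'opening': 0.999611475497878} -0.0187
```

View pics/top0.png

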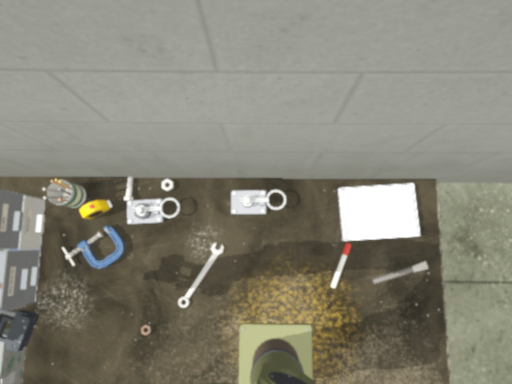

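View pics/scene0.png

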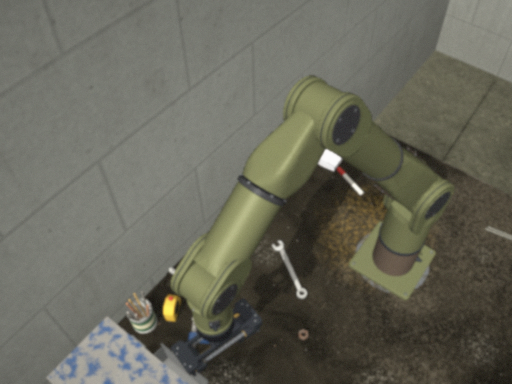

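The top view shows stands at about (145,210) and (250,202), rings at (170,208) and (277,199), and the tray at (380,212). The nut is at (167,184) and the bolt at (130,187). I'll zoom in next to compare the sleeves.

Run:
```python
import cv2,numpy as np
im=cv2.imread("pics/top0.png")
a=cv2.resize(im[175:232,110:300],None,fx=4.2,fy=4.2,interpolation=cv2.INTER_CUBIC)
b=cv2.resize(im[175:247,330:430],(798,300*0+575))[:300] if 0 else cv2.resize(im[177:247,330:430],None,fx=4,fy=4,interpolation=cv2.INTER_CUBIC)
h=np.zeros((a.shape[0]+b.shape[0],a.shape[1],3),np.uint8);h[:a.shape[0]]=a;h[a.shape[0]:,:b.shape[1]]=b
cv2.imwrite("pics/crop0.png",h);print(h.shape,a.shape)
```

```text
(519, 798, 3) (239, 798, 3)
```

View pics/crop0.png

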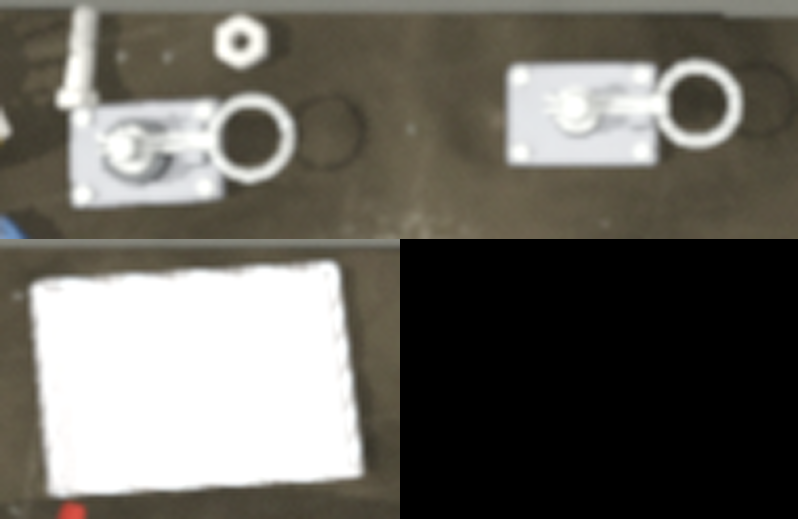

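The left stand has the larger sleeve disc (about 65 crop px, against 45 px on the right), so it is the wide one. Its ring is at crop (251,138), and the nut and bolt lie on the wall side. Next I'll turn these pixels into metric positions.

Create h.py:
```python
import numpy as np,cv2
from scipy.spatial.transform import Rotation as R
def ray2z(P,uv,z):
    K=np.array([[P['fx'],0,P['cx']],[0,P['fy'],P['cy']],[0,0,1.]])
    # r^2 model on undistorted slopes -> OpenCV k1
    n=cv2.undistortPoints(np.array(uv,float).reshape(-1,1,2),K,np.array([P['k1'],0,0,0.])).reshape(-1,2)
    Rm=R.from_rotvec(P['rvec']).as_matrix(); c=-Rm.T@P['tvec']
    d=np.c_[n,np.ones(len(n))]@Rm
    return c+d*((np.asarray(z)-c[2])/d[:,2])[:,None]
def proj(P,X):
    K=np.array([[P['fx'],0,P['cx']],[0,P['fy'],P['cy']],[0,0,1.]])
    return cv2.projectPoints(np.array(X,float).reshape(-1,1,3),P['rvec'],P['tvec'],K,np.array([P['k1'],0,0,0.]))[0].reshape(-1,2)
def totool(s,d): return R.from_quat(s['eef_rot']).inv().apply(d)
```

Run:
```python
from h import *
from plant import r, snapshot, camera_params
P=camera_params("top")
c=lambda u,v:((u+.5)/4.2-.5+110,(v+.5)/4.2-.5+175)
t=lambda u,v:((u+.5)/4-.5+330,(v-239+.5)/4-.5+177)
L=[("ringW",c(251,138),.04),("pinW",c(130,147),.057),("ringN",c(698,103),.04),("pinN",c(577,107),.057),("nut",c(241,41),.016),("bolt",c(80,55),.012),
("pl",c(70,103),.012),("pl",c(75,207),.012),("pl",c(223,200),.012),("t",t(31,284),.022),("t",t(337,262),.022),("t",t(362,476),.022),("t",t(50,495),.022)]
for (n,_,_),p in zip(L,ray2z(P,[l[1] for l in L],[l[2] for l in L])): print(n,p.round(4))
s=r.get_state();print(R.from_quat(s['eef_rot']).as_matrix().round(3))
W=camera_params("wrist");Rm=R.from_rotvec(W['rvec']).as_matrix();print(W,-Rm.T@W['tvec'],Rm.round(2))
```

```text
ringW [0.4306 0.31   0.04  ]
pinW [0.422  0.3879 0.057 ]
ringN [ 4.577e-01 -1.000e-04  4.000e-02]
pinN [0.4521 0.0833 0.057 ]
nut [0.5027 0.3262 0.016 ]
bolt [0.4922 0.4419 0.012 ]
pl [0.4575 0.447  0.012 ]
pl [0.3835 0.439  0.012 ]
pl [0.3892 0.3349 0.012 ]
t [ 0.4954 -0.1837  0.022 ]
t [ 0.5138 -0.41    0.022 ]
t [ 0.3561 -0.4203  0.022 ]
t [ 0.3398 -0.1944  0.022 ]
[[-0.963  0.27  -0.   ]
 [ 0.27   0.963 -0.002]
 [-0.    -0.002 -1.   ]]
{'fx': 327.96294244929, 'fy': 327.96294244929, 'cx': 256.1297188629458, 'cy': 187.02456195457964, 'k1': -0.0012584441754695118, 'rvec': array([-2.30505752, -1.74844625, -0.2597892 ]), 'tvec': array([-0.62398957, -0.04065335,  0.38985911])} [0.09613511 0.62157538 0.38393736] [[ 0.27  0.96 -0.  ]
 [ 0.92 -0.26  0.29]
 [ 0.28 -0.08 -0.96]]
```

Run:
```python
from h import *
from plant import r, snapshot, camera_params
P=camera_params("top")
print(ray2z(P,[(150,178),(250,178),(380,179),(60,178)],[0]*4).round(3))
s=r.get_state();print(totool(s,np.array([.4306,.31,.15])-s['tool_pos']).round(4))
```

```text
[[ 0.525  0.383  0.   ]
 [ 0.527  0.078  0.   ]
 [ 0.527 -0.317  0.   ]
 [ 0.522  0.656  0.   ]]
[-0.3307 -0.2094  0.0884]
```

Units first: shifts go in shares of 0.5 m and turns go in shares of 2 rad. So -0.33 m / 0.5 = -0.66, -0.21 m / 0.5 = -0.42, -0.364 rad / 2 = -0.182.

run_rows(
  segments={"finger_gap":[0,0,0,0,0,0,0,0,0,0],"x":[-0.66,-0.66,-0.66,-0.66,-0.66,-0.66,-0.66,-0.66,-0.66,-0.66],"y":[-0.42,-0.42,-0.42,-0.42,-0.42,-0.42,-0.42,-0.42,-0.42,-0.42],"z":[0.12,0.12,0.12,0.12,0.12,0.12,0.12,0.12,0.12,0.12],"ax":[0,0,0,0,0,0,0,0,0,0],"ay":[0,0,0,0,0,0,0,0,0,0],"az":[-0.182,-0.182,-0.182,-0.182,-0.182,-0.182,-0.182,-0.182,-0.182,-0.182]},
)

```text
clock: 1.1
tool_pos: [0.4305, 0.3091, 0.1783]
eef_rot: [-0.043, 0.999, -0.0, -0.0]
contact_force: [-0.5, -0.5, 0.4]
opening: 0.114
finger_force: 0.0
```

Run:
```python
from plant import r, snapshot, camera_params
import cv2,pickle
s=r.get_state();W=camera_params("wrist");cv2.imwrite("pics/w1.png",snapshot("wrist")[:,:,::-1]);pickle.dump((s,W),open("w1.pkl","wb"));print(s['tool_pos'],s['eef_rot'],s['clock'])
```

```text
[0.4305098  0.30908454 0.17826527] [-4.34603816e-02  9.99055049e-01 -2.70857048e-04 -3.61882582e-04] 1.1
```

View pics/w1.png

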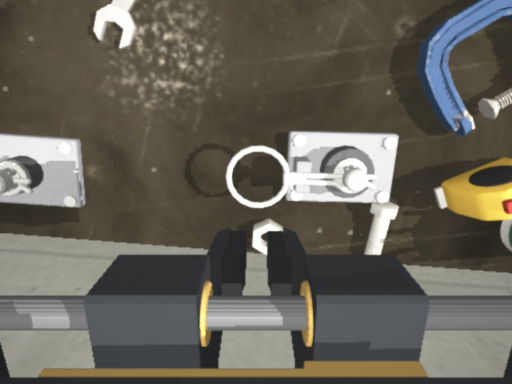

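The ring centre is near (258,177), with an outer radius of about 31 px. The pin is at (352,178), and the clip is aligned with the image row.

Run:
```python
from h import *
import pickle
s,W=pickle.load(open("w1.pkl","rb"))
g=cv2.imread("pics/w1.png",0)
m=np.zeros_like(g);cv2.circle(m,(258,177),40,255,-1);m[:,284:]=0
b=((g>150)&(m>0)).astype(np.uint8)
v,u=np.nonzero(b);X=ray2z(W,np.c_[u,v],np.full(len(u),.04))
from scipy.optimize import least_squares
f=least_squares(lambda p:np.hypot(X[:,0]-p[0],X[:,1]-p[1])-p[2],[.43,.31,.026],loss='soft_l1',f_scale=.002).x
print("ring",f, len(u))
e=ray2z(W,[(289,132),(397,134),(394,203),(288,202),(352,178),(288,179)],[.012,.012,.012,.012,.057,.04]);print(e.round(4))
print("xaxis",(e[0]-e[1]),(e[3]-e[2]), "center plate",e[:4].mean(0))
print(totool(s,np.r_[f[:2],.04]-s['tool_pos']).round(4))
```

```text
ring [0.43229778 0.31026612 0.02620922] 931
[[0.3931 0.3369 0.012 ]
 [0.386  0.4392 0.012 ]
 [0.4547 0.4509 0.012 ]
 [0.463  0.3441 0.012 ]
 [0.4214 0.3894 0.057 ]
 [0.4316 0.3378 0.04  ]]
xaxis [ 0.00709757 -0.10231244  0.        ] [ 0.00830017 -0.10684891  0.        ] center plate [0.42423977 0.39275985 0.012     ]
[-0.002   0.0011  0.1383]
```

Scaled: 0.163 m / 0.5 = 0.326, 0.13 m / 0.5 = 0.26.

run_rows(
  segments={"finger_gap":[0,0,0,0,0,0,0,0,0],"x":[-0.004,-0.004,-0.004,-0.004,-0.004,-0.004,-0.004,-0.004,-0.004],"y":[0.002,0.002,0.002,0.002,0.002,0.002,0.002,0.002,0.002],"z":[0.1,0.18,0.24,0.26,0.28,0.3,0.32,0.326,0.326],"ax":[0,0,0,0,0,0,0,0,0],"ay":[0,0,0,0,0,0,0,0,0],"az":[0,0,0,0,0,0,0,0,0]},
)

```text
clock: 2.05
tool_pos: [0.4319, 0.3115, 0.0157]
eef_rot: [-0.045, 0.999, -0.0, 0.0]
contact_force: [0.2, 0.4, -0.1]
opening: 0.008
finger_force: 0.0
```

Scaled: -0.014 m / 0.5 = -0.028, -0.012 m / 0.5 = -0.024.

run_rows(
  segments={"finger_gap":[0,0,0,0,0,0],"x":[0,0,0,0,0,0],"y":[-0.006,-0.012,-0.016,-0.02,-0.024,-0.028],"z":[0,0,0,0,0,0],"ax":[0,0,0,0,0,0],"ay":[0,0,0,0,0,0],"az":[0,0,0,0,0,0]},
)

```text
clock: 2.65
tool_pos: [0.4335, 0.2995, 0.016]
eef_rot: [-0.046, 0.999, 0.002, 0.001]
contact_force: [0.6, 5.6, 0.8]
opening: 0.004
finger_force: 2.4
```

Scaled: -0.008 m / 0.5 = -0.016, -0.006 m / 0.5 = -0.012.

run_rows(
  segments={"finger_gap":[0,0,0,0],"x":[0,0,0,0],"y":[-0.004,-0.008,-0.012,-0.016],"z":[0,0,0,0],"ax":[0,0,0,0],"ay":[0,0,0,0],"az":[0,0,0,0]},
)

```text
clock: 3.05
tool_pos: [0.4344, 0.2939, 0.0162]
eef_rot: [-0.046, 0.999, 0.004, 0.001]
contact_force: [-0.5, 9.0, -0.1]
opening: 0.005
finger_force: 4.0
```

run_rows(
  segments={"finger_gap":[0,0,0,0],"x":[0,0,0,0],"y":[-0.004,-0.008,-0.012,-0.016],"z":[0,0,0,0],"ax":[0,0,0,0],"ay":[0,0,0,0],"az":[0,0,0,0]},
)

```text
clock: 3.45
tool_pos: [0.4347, 0.2836, 0.016]
eef_rot: [-0.046, 0.999, 0.001, 0.0]
contact_force: [0.4, 0.9, -0.5]
opening: 0.004
finger_force: 0.7
```

Scaled: -0.04 m / 0.5 = -0.08, -0.036 m / 0.5 = -0.072.

run_rows(
  segments={"finger_gap":[0,0,0,0,0,0,0,0,0,0],"x":[0,0,0,0,0,0,0,0,0,0],"y":[-0.008,-0.016,-0.024,-0.032,-0.04,-0.048,-0.056,-0.064,-0.072,-0.08],"z":[0,0,0,0,0,0,0,0,0,0],"ax":[0,0,0,0,0,0,0,0,0,0],"ay":[0,0,0,0,0,0,0,0,0,0],"az":[0,0,0,0,0,0,0,0,0,0]},
)

```text
clock: 4.45
tool_pos: [0.4382, 0.2415, 0.0157]
eef_rot: [-0.045, 0.999, 0.0, 0.0]
contact_force: [0.6, 0.5, -0.1]
opening: 0.005
finger_force: 0.0
```

run_rows(
  segments={"finger_gap":[0,0,0,0,0,0,0,0,0],"x":[0.006,0.012,0.018,0.024,0.032,0.04,0.05,0.06,0.06],"y":[-0.012,-0.024,-0.036,-0.048,-0.06,-0.068,-0.076,-0.084,-0.084],"z":[0,0,0,0,0,0,0,0,0],"ax":[0,0,0,0,0,0,0,0,0],"ay":[0,0,0,0,0,0,0,0,0],"az":[0,0,0,0,0,0,0,0,0]},
)

```text
clock: 5.35
tool_pos: [0.4119, 0.1969, 0.0162]
eef_rot: [-0.045, 0.999, -0.001, -0.001]
contact_force: [0.2, -0.7, 0.1]
opening: 0.006
finger_force: 0.0
```

Run:
```python
from plant import r, snapshot, camera_params
import cv2,pickle
s=r.get_state();W=camera_params("wrist");cv2.imwrite("pics/w2.png",snapshot("wrist")[:,:,::-1]);pickle.dump((s,W),open("w2.pkl","wb"));print(s['clock'])
```

```text
5.35
```

View pics/w2.png

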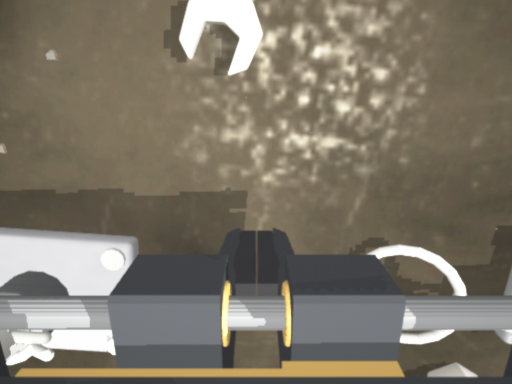

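The ring has slipped off the fingers and lies at the right, around (410,293). I'll rise for a better view.

Scaled: -0.17 m / 0.5 = -0.34, -0.05 m / 0.5 = -0.1.

run_rows(
  segments={"finger_gap":[0,0,0,0,0],"x":[0,0,0,0,0],"y":[0,0.04,0.1,0.16,0.16],"z":[-0.1,-0.2,-0.28,-0.34,-0.34],"ax":[0,0,0,0,0],"ay":[0,0,0,0,0],"az":[0,0,0,0,0]},
)

```text
clock: 5.9
tool_pos: [0.4054, 0.2839, 0.1905]
eef_rot: [-0.047, 0.999, 0.005, 0.001]
contact_force: [-0.1, -0.3, -0.2]
opening: 0.006
finger_force: 0.0
```

Run:
```python
from plant import r, snapshot, camera_params
import cv2,pickle
s=r.get_state();W=camera_params("wrist");cv2.imwrite("pics/w3.png",snapshot("wrist")[:,:,::-1]);pickle.dump((s,W),open("w3.pkl","wb"));print(s['clock'])
```

```text
5.9
```

View pics/w3.png

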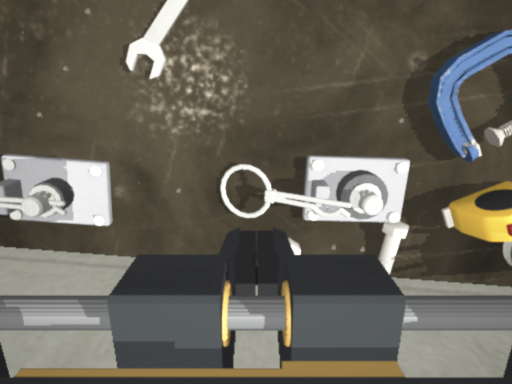

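The clip's ring is now on the worktop at (246,191). Its leg still leans on the stand, with the end near (350,204). I'll measure it.

Run:
```python
from h import *
import pickle
from scipy.optimize import least_squares
s,W=pickle.load(open("w3.pkl","rb"))
I=cv2.imread("pics/w3.png");g=cv2.cvtColor(I,6)
m=np.zeros_like(g);cv2.circle(m,(246,191),34,255,-1);m[:,268:]=0
v,u=np.nonzero((g>150)&(m>0))
for z in(.005,.01):
    X=ray2z(W,np.c_[u,v],np.full(len(u),z))
    f=least_squares(lambda p:np.hypot(X[:,0]-p[0],X[:,1]-p[1])-p[2],[.43,.23,.026],loss='soft_l1',f_scale=.002).x;print(z,f)
e=ray2z(W,[(270,196),(350,204),(370,203),(310,157),(408,160)],[.02,.04,.057,.012,.012]);print(e.round(4))
cv2.imwrite("pics/w3c.png",cv2.resize(I[150:235,210:410],None,fx=4,fy=4,interpolation=cv2.INTER_CUBIC))
print(s['tool_pos'],totool(s,np.array([1,0,0])).round(3))
```

```text
0.005 [ 150.7124178  -511.0803566   532.97955777]
0.01 [  366.40937645 -1245.0900574   1298.02603581]
[[0.4351 0.3026 0.02  ]
 [0.4294 0.3786 0.04  ]
 [0.4211 0.3906 0.057 ]
 [0.3928 0.339  0.012 ]
 [0.3866 0.4386 0.012 ]]
[0.40543796 0.28394441 0.19048178] [-0.996 -0.095  0.002]
```

View pics/w3c.png

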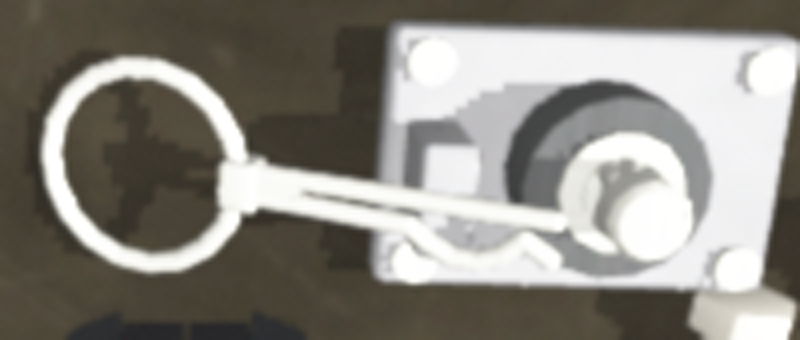

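The crop shows the leg's end at crop (565,218), beside the pin and out of the hole. It leans on the sleeve, and the ring centre is at crop (142,165). I'll re-hook lower and drag the clip clear of the stand and wall.

Run:
```python
from h import *
import pickle
from plant import r, snapshot, camera_params
s,W=pickle.load(open("w3.pkl","rb"));s=r.get_state()
c=lambda u,v:((u+.5)/4-.5+210,(v+.5)/4-.5+150)
e=ray2z(W,[c(142,165),c(45,155),c(148,270),c(138,60),c(242,186),c(565,218)],[.009,.003,.009,.009,.019,.036]);print(e.round(4))
t=e[0].copy();t[2]=.01;print(s['tool_pos'],totool(s,t-s['tool_pos']))
```

```text
[[0.4355 0.277  0.009 ]
 [0.437  0.2511 0.003 ]
 [0.4649 0.2811 0.009 ]
 [0.4075 0.2736 0.009 ]
 [0.4355 0.3029 0.019 ]
 [0.4308 0.3809 0.036 ]]
[0.40545042 0.28191959 0.18905413] [-0.02908311 -0.00885632  0.17906273]
```

run_rows(
  segments={"finger_gap":[0,0,0,0,0,0,0,0],"x":[-0.058,-0.058,-0.058,-0.058,-0.058,-0.058,-0.058,-0.058],"y":[-0.018,-0.018,-0.018,-0.018,-0.018,-0.018,-0.018,-0.018],"z":[0.08,0.16,0.24,0.3,0.33,0.35,0.362,0.362],"ax":[0,0,0,0,0,0,0,0],"ay":[0,0,0,0,0,0,0,0],"az":[0,0,0,0,0,0,0,0]},
)

```text
clock: 6.75
tool_pos: [0.4346, 0.2701, 0.0044]
eef_rot: [-0.045, 0.999, -0.001, -0.001]
contact_force: [-0.7, -0.7, 0.4]
opening: 0.007
finger_force: 0.0
```

run_rows(
  segments={"finger_gap":[0,0,0,0],"x":[0,0,0,0],"y":[0,0,0,0],"z":[0.004,0.008,0.01,0.01],"ax":[0,0,0,0],"ay":[0,0,0,0],"az":[0,0,0,0]},
)

```text
clock: 7.15
tool_pos: [0.4353, 0.2709, 0.0005]
eef_rot: [-0.045, 0.999, -0.0, -0.0]
contact_force: [0.8, 0.2, 2.9]
opening: 0.002
finger_force: 1.5
```

Scaled: -0.076 m / 0.5 = -0.152, -0.068 m / 0.5 = -0.136.

run_rows(
  segments={"finger_gap":[0,0,0,0,0,0,0,0,0,0],"x":[0,0,0,0,0.006,0.012,0.02,0.028,0.036,0.044],"y":[-0.01,-0.024,-0.04,-0.056,-0.072,-0.088,-0.104,-0.12,-0.136,-0.152],"z":[-0.002,-0.002,-0.002,-0.002,-0.002,-0.002,-0.002,-0.002,-0.002,-0.002],"ax":[0,0,0,0,0,0,0,0,0,0],"ay":[0,0,0,0,0,0,0,0,0,0],"az":[0,0,0,0,0,0,0,0,0,0]},
)

```text
clock: 8.15
tool_pos: [0.4199, 0.1923, 0.0016]
eef_rot: [-0.045, 0.999, -0.002, -0.001]
contact_force: [-1.5, 4.4, -0.4]
opening: -0.001
finger_force: 0.4
```

run_rows(
  segments={"finger_gap":[0,0,0,0,0,0,0,0,0],"x":[0.01,0.02,0.032,0.032,0.032,0.032,0.032,0.032,0.032],"y":[-0.012,-0.024,-0.036,-0.036,-0.02,0,0.1,0.1,0.1],"z":[0,0,0,0,-0.08,-0.18,-0.28,-0.34,-0.34],"ax":[0,0,0,0,0,0,0,0,0],"ay":[0,0,0,0,0,0,0,0,0],"az":[0,0,0,0,0,0,0,0,0]},
)

```text
clock: 9.05
tool_pos: [0.4, 0.2401, 0.1675]
eef_rot: [-0.045, 0.999, -0.001, -0.002]
contact_force: [1.0, 0.7, -1.0]
opening: 0.004
finger_force: 0.0
```

Run:
```python
from plant import r, snapshot, camera_params
import cv2,pickle
s=r.get_state();W=camera_params("wrist");I=snapshot("wrist")[:,:,::-1];cv2.imwrite("pics/w4.png",I);pickle.dump((s,W),open("w4.pkl","wb"));print(s['clock'])
```

```text
9.05
```

View pics/w4.png

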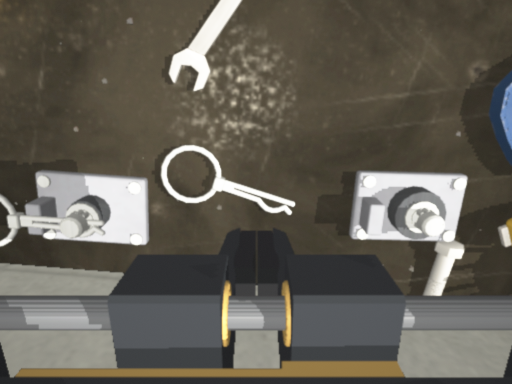

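The clip is free and flat on the worktop: ring (191,174), ferrule (222,184), leg end (293,204).

Run:
```python
from h import *
import pickle
from plant import r, snapshot, camera_params
from scipy.optimize import least_squares
s0,W=pickle.load(open("w4.pkl","rb"));s=r.get_state()
g=cv2.imread("pics/w4.png",0);m=np.zeros_like(g);cv2.circle(m,(191,174),34,255,-1);m[:,216:]=0
v,u=np.nonzero((g>170)&(m>0));X=ray2z(W,np.c_[u,v],np.full(len(u),.005))
f=least_squares(lambda p:np.hypot(X[:,0]-p[0],X[:,1]-p[1])-p[2],[.39,.18,.026],loss='soft_l1',f_scale=.002).x;print(f)
e=ray2z(W,[(293,204),(222,184)],[.005,.006]);print(e.round(4))
d=f[:2]-e[0][:2];L=np.hypot(*d);print("L",L)
a=np.arctan2(d[1],d[0])+np.arctan2(-3,-104)+np.pi  # placeholder check
# clip frame: ring-tip = (104,3)
a=np.arctan2(d[1],d[0])-np.arctan2(3,104)
x=np.array([np.cos(a),np.sin(a)]);F=f[:2]-x*.0275
print("axis deg",np.degrees(a),"axis if flipped",np.degrees(a+2*np.arctan2(3,104)),"ferrule",F)
M=R.from_quat(s['eef_rot']).as_matrix();print("tool y ang",np.degrees(np.arctan2(M[1,1],M[0,1])),s['q'][6], s['tool_pos'])
print(totool(s,np.r_[F,.003]-s['tool_pos']).round(4))
```

```text
[0.41082821 0.17687305 0.02642436]
[[0.4322 0.2797 0.005 ]
 [0.4176 0.2079 0.006 ]]
L 0.10502348061556957
axis deg -103.39454306353115 axis if flipped -100.08993370822853 ferrule [0.41719873 0.20362499]
tool y ang 95.41798475235653 0.26716541038377684 [0.40157458 0.24759602 0.17382288]
[-0.0104 -0.0469  0.1704]
```

Scaled: 0.07 m / 0.5 = 0.14, -0.0135 m / 0.5 = -0.027, -1.243 rad / 2 = -0.6215.

run_rows(
  segments={"finger_gap":[0.4,0.4,0.4,0.4,0.4,0.4,0.4,0.4,0.4,0.4],"x":[-0.027,-0.027,-0.027,-0.027,-0.027,-0.027,-0.027,-0.027,-0.027,-0.027],"y":[-0.076,-0.076,-0.076,-0.076,-0.076,-0.076,-0.076,-0.076,-0.076,-0.076],"z":[0.06,0.1,0.14,0.14,0.14,0.14,0.14,0.14,0.14,0.14],"ax":[0,0,0,0,0,0,0,0,0,0],"ay":[0,0,0,0,0,0,0,0,0,0],"az":[-0.075,-0.15,-0.225,-0.3,-0.375,-0.45,-0.525,-0.6,-0.6215,-0.6215]},
  grip_force=25,
)

```text
clock: 10.1
tool_pos: [0.4172, 0.2028, 0.0956]
eef_rot: [-0.618, 0.786, 0.0, -0.002]
contact_force: [-0.8, -0.9, -0.5]
opening: 0.403
finger_force: 0.0
```

Run:
```python
from h import *
from plant import r, snapshot, camera_params
s=r.get_state();W=camera_params("wrist");I=snapshot("wrist")[:,:,::-1];cv2.imwrite("pics/w5.png",I)
M=R.from_quat(s['eef_rot']).as_matrix();print("tool y ang",np.degrees(np.arctan2(M[1,1],M[0,1])),s['q'][6], s['tool_pos'])
g=cv2.cvtColor(I,6)
p=proj(W,[[.4108,.1769,.005],[.4322,.2797,.005],[.4194,.2129,.005]]);print(p)
for (u,v),n in zip(p,"rtg"): cv2.circle(I:=np.ascontiguousarray(I),(int(u),int(v)),2,(0,0,255),-1)
cv2.imwrite("pics/w5.png",I)
print(totool(s,np.r_[.4194,.2129,.003]-s['tool_pos']).round(4))
```

```text
tool y ang 166.39743791877873 1.20796941297598 [0.41719744 0.20276362 0.09555879]
[[256.00164331 157.05918138]
 [260.01880432 281.85386347]
 [256.11707078 204.53171683]]
[-0.0106  0.      0.0925]
```

View pics/w5.png

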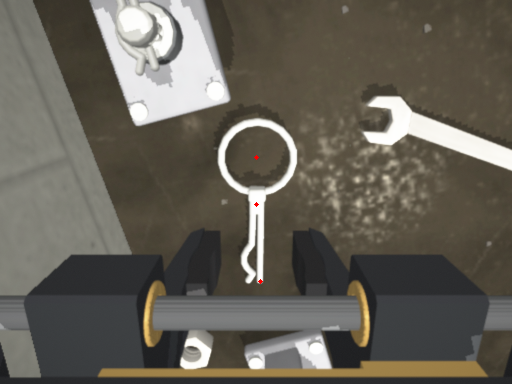

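The clip is centred between the fingers: ring (257,157), ferrule around (257,196). I'll descend and check the position before closing.

Scaled: 0.07 m / 0.5 = 0.14, -0.0095 m / 0.5 = -0.019.

run_rows(
  segments={"finger_gap":[0.4,0.4,0.4,0.4],"x":[-0.019,-0.019,-0.019,-0.019],"y":[0,0,0,0],"z":[0.08,0.12,0.14,0.14],"ax":[0,0,0,0],"ay":[0,0,0,0],"az":[0,0,0,0]},
)

```text
clock: 10.55
tool_pos: [0.4187, 0.2116, 0.0247]
eef_rot: [-0.618, 0.786, -0.0, -0.003]
contact_force: [-0.5, -0.8, 0.4]
opening: 0.401
finger_force: 0.0
```

Run:
```python
from h import *
from plant import r, snapshot, camera_params
s=r.get_state();print(s['tool_pos'],totool(s,np.r_[.4192,.2119,.003]-s['tool_pos']).round(4))
```

```text
[0.41873737 0.21155835 0.0247196 ] [-0.0005 -0.0004  0.0217]
```

Scaled: 0.022 m / 0.5 = 0.044, 0.018 m / 0.5 = 0.036.

run_rows(
  segments={"finger_gap":[0.4,0.4,0.4,0.4,0,0,0,0,0],"x":[0,0,0,0,0,0,0,0,0],"y":[0,0,0,0,0,0,0,0,0],"z":[0.02,0.036,0.044,0.044,0.044,0.044,0.044,0.044,0.044],"ax":[0,0,0,0,0,0,0,0,0],"ay":[0,0,0,0,0,0,0,0,0],"az":[0,0,0,0,0,0,0,0,0]},
  grip_force=25,
)

```text
clock: 11.45
tool_pos: [0.4197, 0.2122, 0.0043]
eef_rot: [-0.618, 0.786, 0.0, -0.001]
contact_force: [0.8, -0.3, 3.5]
opening: 0.135
finger_force: 25.0
```

Scaled: -0.13 m / 0.5 = -0.26, -0.12 m / 0.5 = -0.24.

run_rows(
  segments={"finger_gap":[0,0,0,0,0,0],"x":[0,0,0,0,0,0],"y":[0,0,0,0,0,0],"z":[-0.02,-0.08,-0.16,-0.24,-0.26,-0.26],"ax":[0,0,0,0,0,0],"ay":[0,0,0,0,0,0],"az":[0,0,0,0,0,0]},
  grip_force=30,
)

```text
clock: 12.05
tool_pos: [0.4205, 0.2123, 0.1351]
eef_rot: [-0.618, 0.786, -0.0, 0.0]
contact_force: [0.5, 0.2, 0.3]
opening: 0.128
finger_force: 30.0
```

Run:
```python
from h import *
from plant import r, snapshot, camera_params
s=r.get_state();print(s['tool_pos'],s['opening'],s['finger_force'],totool(s,np.r_[.414,-.302,s['tool_pos'][2]]-s['tool_pos']).round(4), s['q'].round(2))
```

```text
[0.42048398 0.21227829 0.13505007] 0.12793645771661205 30.0051483605057 [ 5.013e-01 -1.151e-01  2.000e-04] [-0.06  0.8  -0.85  2.1   0.98  0.71  1.33]
```

Scaled: 0.35 m / 0.5 = 0.7, 0.31 m / 0.5 = 0.62.

run_rows(
  segments={"finger_gap":[0,0,0,0,0,0,0,0,0,0],"x":[0.06,0.14,0.22,0.3,0.38,0.46,0.54,0.62,0.7,0.7],"y":[-0.014,-0.032,-0.05,-0.068,-0.088,-0.106,-0.124,-0.142,-0.16,-0.16],"z":[0,0,0,0,0,0,0,0,0,0],"ax":[0,0,0,0,0,0,0,0,0,0],"ay":[0,0,0,0,0,0,0,0,0,0],"az":[0,0,0,0,0,0,0,0,0,0]},
)

```text
clock: 13.05
tool_pos: [0.4122, -0.1535, 0.1319]
eef_rot: [-0.614, 0.789, 0.001, -0.005]
contact_force: [0.2, -0.3, -0.9]
opening: 0.13
finger_force: 30.0
```

Run:
```python
from h import *
from plant import r, snapshot, camera_params
s=r.get_state();print(s['tool_pos'],s['opening'],s['finger_force'],totool(s,np.r_[.414,-.302,s['tool_pos'][2]]-s['tool_pos']).round(4), s['q'].round(2))
```

```text
[ 0.41223006 -0.15354147  0.13193744] 0.12981207765544037 30.04900960251689 [ 0.1434 -0.0383  0.0007] [ 0.75  0.78 -0.83  2.18  1.03  0.66  2.05]
```

Scaled: 0.145 m / 0.5 = 0.29, 0.11 m / 0.5 = 0.22.

run_rows(
  segments={"finger_gap":[0,0,0,0,0,0],"x":[0.06,0.14,0.22,0.29,0.29,0.29],"y":[-0.016,-0.036,-0.056,-0.074,-0.074,-0.074],"z":[0,0,0,0,0,0],"ax":[0,0,0,0,0,0],"ay":[0,0,0,0,0,0],"az":[0,0,0,0,0,0]},
)

```text
clock: 13.65
tool_pos: [0.4162, -0.296, 0.1331]
eef_rot: [-0.618, 0.786, 0.001, -0.001]
contact_force: [-1.0, 0.8, -0.2]
opening: 0.129
finger_force: 30.1
```

Run:
```python
from h import *
from plant import r, snapshot, camera_params
s=r.get_state();W=camera_params("wrist");I=np.ascontiguousarray(snapshot("wrist")[:,:,::-1]);cv2.imwrite("pics/w6.png",I)
s=r.get_state();M=R.from_quat(s['eef_rot']).as_matrix();print("tool y ang",np.degrees(np.arctan2(M[1,1],M[0,1])))
print(s['tool_pos'],s['opening'],s['finger_force'],totool(s,np.r_[.414,-.302,.012]-s['tool_pos']).round(4), s['q'].round(2))
```

```text
tool y ang 166.4678261608699
[ 0.41656028 -0.29489639  0.13358284] 0.1283953240118561 30.0533514842391 [0.0075 0.0004 0.1216] [ 1.03  0.85 -0.87  1.98  0.95  0.79  2.49]
```

View pics/w6.png

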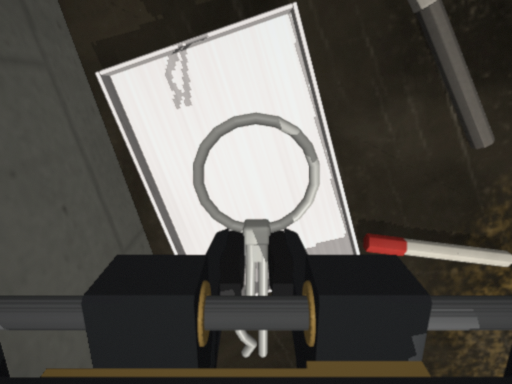

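The clip hangs level in the gripper, with the ring at (257,173) above the tray. Now I'll lower it.

Scaled: 0.12 m / 0.5 = 0.24, 0.116 m / 0.5 = 0.232.

run_rows(
  segments={"finger_gap":[0,0,0,0,0,0,0,0],"x":[0.014,0.014,0.014,0.014,0.014,0.014,0.014,0.014],"y":[0,0,0,0,0,0,0,0],"z":[0.06,0.12,0.17,0.2,0.22,0.232,0.24,0.24],"ax":[0,0,0,0,0,0,0,0],"ay":[0,0,0,0,0,0,0,0],"az":[0,0,0,0,0,0,0,0]},
)

```text
clock: 14.5
tool_pos: [0.4153, -0.3031, 0.0148]
eef_rot: [-0.619, 0.786, 0.0, -0.001]
contact_force: [-1.1, 0.4, -0.5]
opening: 0.128
finger_force: 30.1
```

Scaled: 0.0065 m / 0.5 = 0.013, 0.005 m / 0.5 = 0.01.

run_rows(
  segments={"finger_gap":[0,0,0,0],"x":[0,0,0,0],"y":[0,0,0,0],"z":[0.006,0.01,0.013,0.013],"ax":[0,0,0,0],"ay":[0,0,0,0],"az":[0,0,0,0]},
)

```text
clock: 14.9
tool_pos: [0.415, -0.3036, 0.0083]
eef_rot: [-0.618, 0.786, 0.0, -0.001]
contact_force: [0.2, 0.4, -1.5]
opening: 0.127
finger_force: 30.1
```

Release by opening a little, then retract straight up.

Scaled: -0.18 m / 0.5 = -0.36, -0.16 m / 0.5 = -0.32.

run_rows(
  segments={"finger_gap":[0.25,0.4,0.4,0.4,0.4,0.4,0.4,0.4,0.4,0.4],"x":[0,0,0,0,0,0,0,-0.04,-0.12,-0.12],"y":[0,0,0,0,0,0,0,0,0,0],"z":[0,0,0,-0.02,-0.06,-0.14,-0.24,-0.32,-0.36,-0.36],"ax":[0,0,0,0,0,0,0,0,0,0],"ay":[0,0,0,0,0,0,0,0,0,0],"az":[0,0,0,0,0,0,0,0,0,0]},
)

```text
clock: 15.9
tool_pos: [0.4332, -0.2397, 0.1927]
eef_rot: [-0.622, 0.783, -0.002, 0.002]
contact_force: [0.5, 0.6, 0.1]
opening: 0.4
finger_force: 0.0
```

Run:
```python
from h import *
from plant import r, snapshot, camera_params
W=camera_params("wrist");w=snapshot("wrist")[:,:,::-1]
t=snapshot("top")[:,:,::-1]
a=cv2.resize(t[175:232,110:300],(512,154),interpolation=cv2.INTER_CUBIC)
cv2.imwrite("pics/end.png",np.vstack([w,a]));print(r.get_state()['tool_pos'])
```

```text
[ 0.42983167 -0.2443757   0.1892738 ]
```

View pics/end.png

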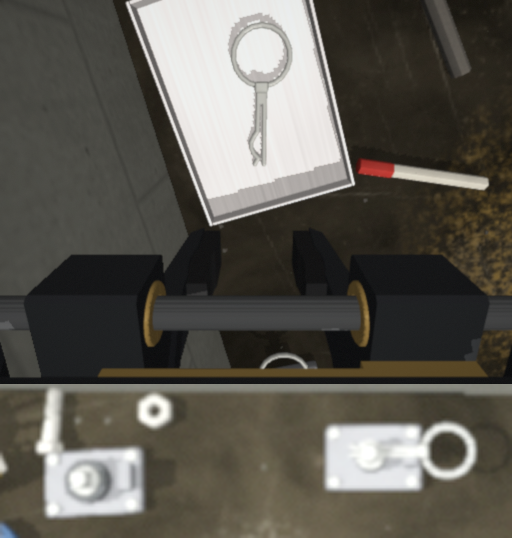

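The clip lies flat, well inside the tray: ring (261,55), leg end (260,163). The narrow stand's clip, the nut and the bolt are where they were. I'm handing the job in.

```bash
python3 -c "
from plant import r, snapshot, camera_params
print(r.finish_job())"
```

```text
the job is handed in; nothing more can be done
None
```

The wide sleeve's clip is out of its pin and lies flat inside the tray; the narrow clip, nut and bolt look unmoved in the last picture, and I handed the job in at about 16 s (no verdict was shown).

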